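Draw the filter screen from the coolant box and hold it up to the viewing light

ROBOT

A 7-joint arm with a two-finger parallel gripper is mounted at the origin on the work surface. World frame = base frame: x ahead of the robot, y to its left, z up, the work surface at z = 0. Lengths are in m, angles in rad, forces in N, time in s.
With the tool pointing down it reaches from about 0.4 to 0.875 m from the base axis. Payload 19.3 kg.
Tool frame: the origin (TCP) lies between the finger pads; the fingertips stand 17 mm ahead of it and the grasp point (between the pads) lies 2 mm behind it; x points along the fingers, y is the direction in which the jaws open and shut, and the axes are right-handed (so a half turn about x gives the same grasp; the last joint's range is limited). The gripper opens to 85 mm and grips with 20 to 120 N. Pads are 22 mm wide; open, the fingers measure 114 mm over their backs; the gripper's body (76 mm by 85 mm) begins 54 mm behind the grasp point. The pads swing forward as they close: fully open they stand 13 mm farther back than shut.
Start: joints at [-1.347, 0.521, -0.036, 1.599, 0.021, 1.021, -0.113], TCP at [0.181, 0.598, 0.224] pointing down, gripper open.
Joint ranges: [-2.91, 2.91], [-0.3, 2.13], [-1.5, 1.42], [0.17, 2.43], [-1.26, 4.41], [0.16, 1.93], [-2.52, 2.52]. Speed limits (rad/s): [1.89, 1.89, 2.39, 2.39, 3.01, 3.01, 3.01].

INTERFACE

Orientations are given as [roll, pitch, yaw] about the fixed x, y, z axes, in that order (R = Rz(yaw) Ry(pitch) Rx(roll)).
In Python, from workcell import bot gives the robot as it stands.
- The arm moves only by the shell command python3 -m creep 'ROWS' [FORCE]. ROWS is JSON, a list of rows, each an object of numbers: "wx", "wy", "wz": the turn, a rotation vector about the tool's x, y, z in degrees; "tx", "ty", "tz": the shift along the tool's x, y, z in m; "claw": the closure, from 0 (fully open) to 1 (shut). A call has 1 to 8 rows; each row is the pose to reach, as a shift and turn from the pose measured when the call began, along the tool's axes at that moment; what a row does not reach only later rows make up. A row lasts 1/10 s, in which the tool goes at most 50 mm and 8.59 degrees, less where a joint would pass 70% of its speed; a pose out of reach is approached as far as the arm can. A call with a gripper value outside its range is refused whole. The fingers move at their own pace and stop on an object; FORCE is the grip in N (left out, the last holds). Time passes only in rows, so rows that repeat a pose let the fingers close. It gives the time, the measured TCP pose, the force and the opening at its end, in the units of the state.
- bot.observe(): the state, without advancing time (a new reading comes with each control period).
- bot.grab_frame(name): name is "scene" or "top" or "wrist"; returns the picture (420x560x3 uint8, blue, green, red); there is no depth.
- bot.get_calibration(name): a dict with "fx", "fy", "cx", "cy" (pixels), "R" (3x3) and "t" (3): a world point X has camera coordinates R X + t. Camera axes: x right, y down, z forward; pixel columns grow to the right and rows downward; lengths in m; the calibration is good to about 2 mm. A picture is of the moment at which its call begins: read the wrist's pose just before it. get_calibration takes no time and is no camera call; for the wrist camera it gives the pose at the moment of the call.
- bot.job_done(): hands the job in, once; it reports no verdict.
The state is a dict: "clock": time; "qpos": joint angles; "qd": joint speeds; "joint_efforts": joint torques, N m; "position": TCP position; "tool_rot": TCP orientation; "force": force on the tool from outside, world axes, zero at the start; "moment": the same for the moment, N m; "grip_width": finger opening in m.
Only numpy, scipy, OpenCV 4.12 (cv2) and the standard library are available. Lean on these libraries where they do the work, as an engineer would, in place of code of your own. Each camera call takes 0.05 s, during which the arm holds its last target.

TASK

Check the grinder's coolant filter: swing the cover flap of the filter box up until it stands open by itself, then draw the filter screen (the plate with the pull tab) straight up out of its guides, leaving the plain solid baffle plate in its own guides. Bring the screen to the viewing light and hold it there upright and still, facing the lit panel squarely and centred on it, about 9 cm in front and without touching the light with it. Finish while still holding the screen there, with the flap left standing open, and leave the other things on the bench alone.

Things in the scene. Friction and masses are not known exactly. Their poses are not given: they have to be found in the camera images.
- box: Filter box, fixed: open-topped, 150 (x) x 210 (y) x 120 mm high, walls and floor 5 mm. Origin: centre of its underside; x points from the robot's side to the hinge side, y along the hinge. Inside, at y = +36 and -36 mm, two pairs of upright guides (to 75 mm above the bench) each hold a plate on edge, faces looking along y, with 1.5-2 mm of play. Which pair holds which plate varies.
- flap (a joint): Angle of the cover flap in rad: 0 shut flat on the box, about 1.57 upright, stop at 1.85. It starts shut or a little ajar (up to 0.2). A stiff hinge keeps it wherever it is left; it takes about 3 to 5 N at the bar to move it.
- flap_hinge (a point): Middle of the flap's hinge line, along the box's y at its far (+x) rim: 75 mm in x from the box's centre, 120 mm above the bench. Axes as the box's when shut, turning with the flap. The flap is a 4 mm sheet 156 (from hinge to free edge) x 214 mm covering the whole box, its underside level with the hinge line when shut.
- flap_bar (a point): Middle of the flap's handle: a round bar 10 mm thick along the hinge direction, 110 mm free between its end posts. From the hinge line it lies 130 mm towards the free edge and 49 mm out on the flap's outer side (40 mm clear between bar and flap). Axes turn with the flap. Gripped across, the bar can turn between the fingers.
- screen_tab (a point): Centre of the filter screen's pull tab: a block 34 (x) x 10 (y) x 24 mm high (z) in the middle of the screen's top edge. Axes as the screen's: y normal to its flat faces, z up. With the screen in its guides the tab centre is 102 mm above the bench, 18 mm below the box's rim.
- screen_center (a point): The centre of the screen plate itself, 54.5 mm below the tab's centre along the screen's own z. The plate is a steel frame with a wire mesh, 100 mm long (x), 6 mm thick (y), 85 mm high (z) without the tab; 0.15 to 0.31 kg. y is normal to its faces.
- baffle_center (a point): The centre of the plain solid steel baffle plate in the other guides: 100 mm long (x), 6 mm thick (y), 80 mm high (z), no tab. It must stay there.
- light_face (a point): Centre of the viewing light's lit face, 160 mm above the bench. x points straight out of the lit face, y along its width, z up. White face 170 wide x 130 mm high in a black upright panel 190 x 150 x 22 mm (top 235 mm above the bench) on a post with a round foot 90 mm across; fixed. It faces away from the robot and towards the box's side, yaw varies.
- cup_wheel: A loose white cup grinding wheel, 100 mm across, 45 mm high, standing on the bench, mouth up. Bystander; origin at the centre of its underside.
- wrench: A loose steel wrench 170 mm long lying flat on the bench. Bystander.
- v_block: A loose steel V-block 70 x 50 x 42 mm on the bench. Bystander; origin at the centre of its underside.
Mind the look-alikes: they are no part of the job. What is shaped like the part that bears light_face but blue or purple is not meant.

How it is judged:
By the outcome, as a careful person would: the job done as asked, in the order asked, and still so for the second after the job is handed in, while the arm keeps its last pose, push and grip.
It also fails if it takes over 67 s, if anything falls off the work surface, if the arm or the gripper's body presses on something with over 40 N, if the wrist force passes 120 N, or if a joint passes its speed limit or range.

## Working session

There is one attempt and no reset: what is moved stays moved. The work goes in short steps, Python scripts to look and compute and a shell command to move; the robot and the scene stay as the last step left them, time stands still between calls to the robot, and variables do not carry over. Pictures are saved under pics/ and viewed, and the job is handed in when it is done.

```bash
ls; mkdir -p pics; python3 - <<'E'
from workcell import bot
import cv2
s=bot.observe();print({k:s[k] for k in s})
for n in("scene","top","wrist"):
    c=bot.get_calibration(n);im=bot.grab_frame(n);cv2.imwrite(f"pics/{n}0.png",im);print(n,c)
E
```

```text
pics
{'clock': 0.0, 'qpos': array([-1.34722082,  0.52201497, -0.03633536,  1.60000258,  0.02121275,
        1.02108153, -0.11280962]), 'qd': array([ 2.29595406e-05,  2.29779251e-04,  5.98005006e-04, -5.44260557e-04,
        5.63282187e-04,  4.82308256e-04, -9.63751111e-04]), 'joint_efforts': array([-2.06478013e-03, -9.27120996e+01,  1.97954603e+00, -3.69934773e+01,
        1.78345438e-02,  8.51698889e-03,  5.28198439e-05]), 'position': array([0.18091603, 0.59788773, 0.22342699]), 'tool_rot': array([-1.49373965,  1.56967532, -1.78752128]), 'force': array([ 0.38255385, -0.49099437, -0.93113389]), 'moment': array([0.03225247, 0.02075092, 0.01518407]), 'grip_width': 0.0851370651762487}
scene {'fx': 411.53590557400923, 'fy': 411.53590557400923, 'cx': 273.74918138773944, 'cy': 209.25444800318022, 'R': array([[-0.09622248,  0.99535435, -0.00330816],
       [ 0.60570938,  0.05591688, -0.79371875],
       [-0.78984643, -0.07837737, -0.60827593]]), 't': array([-0.0813857 , -0.22805185,  1.43130221])}
top {'fx': 435.3799896317459, 'fy': 435.3799896317459, 'cx': 276.6876958288227, 'cy': 205.57968789117018, 'R': array([[ 0.02348521, -0.99972253,  0.00181893],
       [-0.97401459, -0.02329117, -0.2252845 ],
       [ 0.22526436,  0.00351919, -0.97429132]]), 't': array([0.11582545, 0.54284197, 1.01307164])}
wrist {'fx': 293.89861079430295, 'fy': 293.89861079430295, 'cx': 280.054709381812, 'cy': 210.80896509316153, 'R': array([[ 2.89248415e-01,  9.57253710e-01, -8.29642708e-04],
       [ 9.13446756e-01, -2.75752100e-01,  2.99292169e-01],
       [ 2.86269764e-01, -8.73276199e-02, -9.54161155e-01]]), 't': array([-0.62459165, -0.03872356,  0.37989371])}
```

View pics/scene0.png

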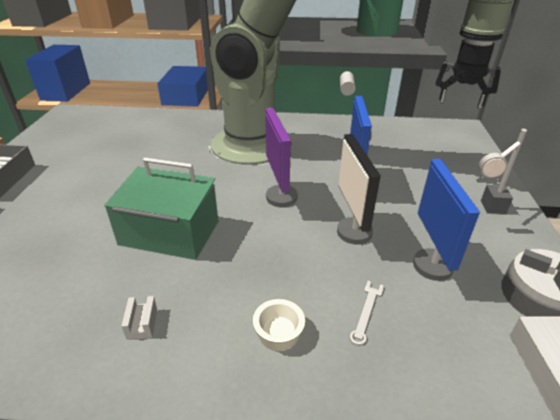

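View pics/top0.png

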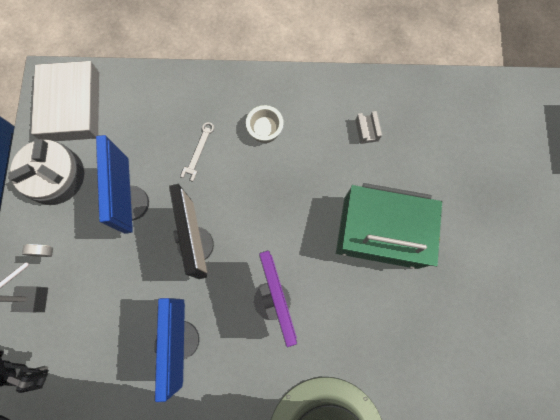

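View pics/wrist0.png

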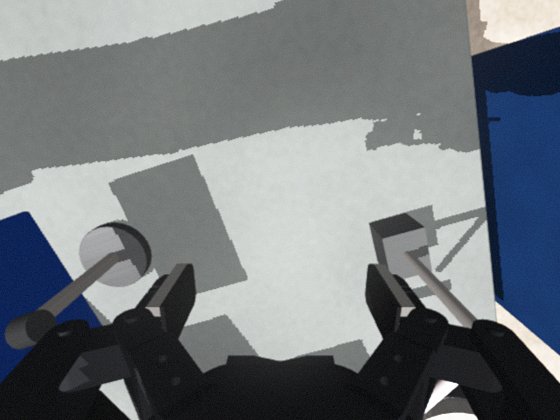

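The candidates for the light are the panels at scene px (357,190) white face with black frame, (443,220) blue, (361,130) blue and (278,150) purple. Only the white one fits, and I'll confirm it in an enlarged crop.

```bash
python3 - <<'E'
import cv2,numpy as np
s=cv2.imread("pics/scene0.png");t=cv2.imread("pics/top0.png")
def crop(im,x,y,w,h,k):
    return cv2.resize(im[y:y+h,x:x+w],None,fx=k,fy=k,interpolation=cv2.INTER_CUBIC)
cv2.imwrite("pics/c1.png",crop(t,330,170,130,110,6))
cv2.imwrite("pics/c2.png",crop(t,150,170,130,110,6))
cv2.imwrite("pics/c3.png",crop(s,100,150,130,110,6))
cv2.imwrite("pics/c4.png",crop(s,310,125,130,130,4.6))
E
```

```text
(no output)
```

View pics/c1.png

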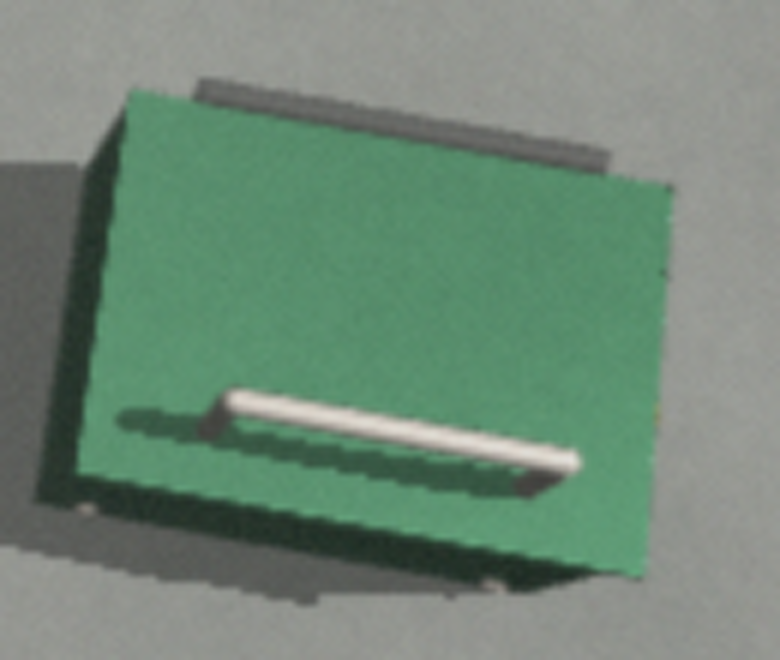

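View pics/c2.png

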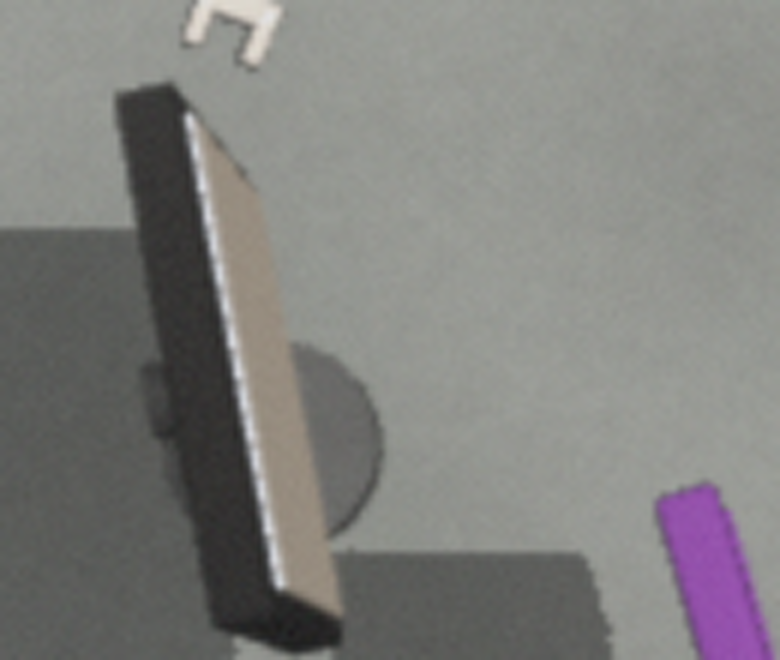

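View pics/c3.png

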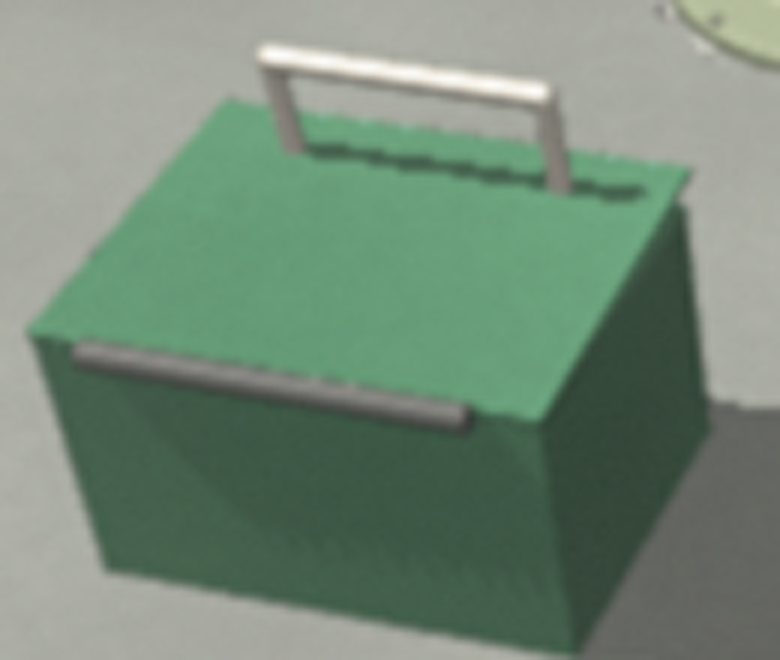

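View pics/c4.png

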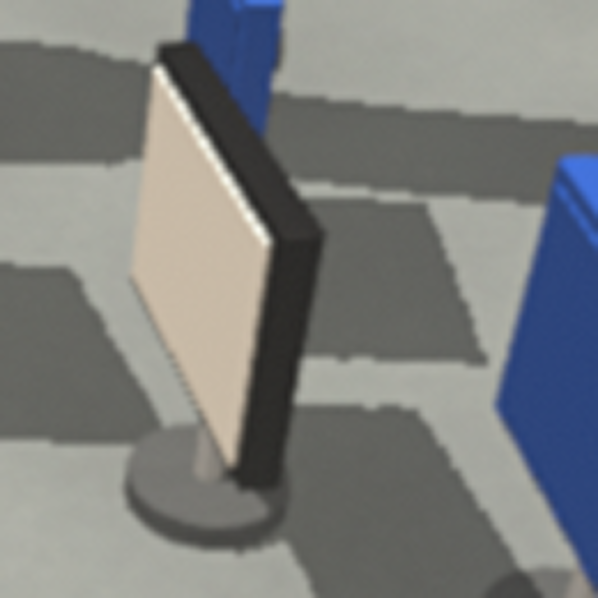

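```bash
cat > h.py <<'E'
import numpy as np
from workcell import bot
from scipy.optimize import least_squares
from scipy.spatial.transform import Rotation as Ro
def proj(c,X):
    p=np.asarray(X)@c["R"].T+c["t"]; return np.c_[c["fx"]*p[:,0]/p[:,2]+c["cx"],c["fy"]*p[:,1]/p[:,2]+c["cy"]]
def Rz(a): return Ro.from_euler("z",a).as_matrix()
def Ry(a): return Ro.from_euler("y",a).as_matrix()
def hinge(p): # box pose p=(x,y,yaw)
    return np.array([p[0],p[1],0])+Rz(p[2])@[.075,0,.12]
def flapP(p,a,L): # local flap pts from hinge
    return hinge(p)+np.asarray(L)@(Rz(p[2])@Ry(a)).T
E
python3 - <<'E'
from h import *
C={n:bot.get_calibration(n) for n in("scene","top")}
FL=[[0,.107,.004],[0,-.107,.004],[-.156,-.107,.004],[-.156,.107,.004]]
BM=[[-.130,0,.049]]
top=np.array([[352,185],[442,201.2],[437.2,266.3],[342.8,248.8]]);topb=np.array([[397.2,241.7]])
sc=np.array([[190.5,220.3],[105.3,205.3],[138,166.3],[215.3,178.8]]);scb=np.array([[167.7,162.2]])
bx=np.array([[.075,-.105,0],[.075,.105,0],[-.075,.105,0]]);scx=np.array([[117.8,245],[196.2,259.2],[218,222]])
def f(p):
    F=flapP(p,p[3],FL);B=flapP(p,p[3],BM);X=np.array([p[0],p[1],0])+bx@Rz(p[2]).T
    return np.concatenate([(proj(C["top"],F)-top).ravel(),(proj(C["scene"],F)-sc).ravel(),(proj(C["top"],B)-topb).ravel(),(proj(C["scene"],B)-scb).ravel(),(proj(C["scene"],X)-scx).ravel()])
r=least_squares(f,[.5,-.3,-.2,.1],loss="soft_l1");print("box",r.x,np.round(f(r.x).reshape(-1,2),1).tolist())
p=r.x;print("hinge",hinge(p),"bar",flapP(p,p[3],BM))
L=[[0,-.085,.065],[0,.085,.065],[0,-.085,-.065],[0,.085,-.065]]
s=np.array([[344.3,139.1],[369.1,177.8],[338.7,185.2],[360.9,226.7]])
tt=np.array([[196.7,268],[181.2,189.2],[206.7,271.7],[193,201.3]])
def g(q):
    X=np.array([q[0],q[1],.16])+np.array(L)@Rz(q[2]).T
    return np.concatenate([(proj(C["scene"],X)-s).ravel(),(proj(C["top"],X)-tt).ravel()])
r=least_squares(g,[.5,.15,-1.3],loss="soft_l1");print("light",r.x,np.round(g(r.x).reshape(-1,2),1).tolist())
s=bot.observe();print(Ro.from_euler("xyz",s["tool_rot"]).as_matrix())
c=bot.get_calibration("wrist");R=Ro.from_euler("xyz",s["tool_rot"]).as_matrix()
print("cam in tool",R.T@(-c["R"].T@c["t"]-s["position"]),"\n",c["R"]@R)
E
```

```text
box [ 0.48888156 -0.13919583 -0.16059125  0.07226453] [[-0.7, -0.4], [0.2, -0.3], [-0.0, 0.2], [-0.7, 0.1], [-0.3, -0.8], [-1.5, -0.4], [-0.7, -0.1], [0.2, -1.3], [-1.0, 0.4], [-0.1, 0.6], [-0.4, -0.0], [-0.1, 0.8], [0.6, -0.7]]
hinge [ 0.56291653 -0.15118847  0.12      ] bar [[ 0.43841654 -0.1310212   0.17825833]]
light [ 0.45265183  0.308283   -1.3103905 ] [[-0.3, 0.3], [-0.5, 0.2], [0.3, -0.4], [-0.2, -0.1], [-0.0, -0.7], [-0.2, -0.9], [-0.0, 0.5], [-0.5, 1.3]]
[[-1.59825831e-04  2.89566919e-01  9.57157758e-01]
 [-7.88226012e-04  9.57157436e-01 -2.89566953e-01]
 [-9.99999677e-01 -8.00736922e-04  7.52656949e-05]]
cam in tool [-1.50066710e-01  1.66751286e-05 -7.69777089e-02] 
 [[-1.26575221e-04  9.99999938e-01 -3.27492116e-04]
 [-2.99209951e-01  2.74616257e-04  9.54187261e-01]
 [ 9.54187292e-01  2.18765363e-04  2.99209898e-01]]
```

```bash
cat >> h.py <<'E'
BOX=np.array([.48888,-.13920,-.1606]);A0=.0723
LIGHT=np.array([.45265,.30828,-1.3104])
def down(yaw_y): # tool x down, tool y at world angle yaw_y
    x=np.array([0,0,-1.]);y=np.array([np.cos(yaw_y),np.sin(yaw_y),0]);return np.c_[x,y,np.cross(x,y)]
def to(P,Rt,s=None):
    s=s or bot.observe();R=Ro.from_euler("xyz",s["tool_rot"]).as_matrix()
    d=R.T@(np.asarray(P)-s["position"]);w=Ro.from_matrix(R.T@Rt).as_rotvec(degrees=True)
    print("t",np.round(d,4),"w",np.round(w,2),"| clock %.2f"%s["clock"]);return d,w
E
python3 - <<'E'
from h import *
C=bot.get_calibration("top")
def ray(u,v,z):
    d=C["R"].T@np.array([(u-C["cx"])/C["fx"],(v-C["cy"])/C["fy"],1]);o=-C["R"].T@C["t"];return o+d*(z-o[2])/d[2]
for uv in[(261,252),(297,346),(160,300),(184,400),(97,137),(131,230)]:print(uv,ray(*uv,.235))
to([.36,.45,.42],down(np.radians(45)))
to([.46,.05,.42],down(np.radians(0)))
E
```

```text
(261, 252) [0.40336836 0.15731705 0.235     ]
(297, 346) [0.22451031 0.08259326 0.235     ]
(160, 300) [0.30441344 0.35236373 0.235     ]
(184, 400) [0.12328671 0.29229    0.235     ]
(97, 137) [0.64109949 0.51541882 0.235     ]
(131, 230) [0.44188466 0.42293608 0.235     ]
t [-0.1963 -0.09    0.2143] w [2.817e+01 2.000e-02 4.000e-02] | clock 0.15
t [-0.196  -0.4439  0.4258] w [7.317e+01 3.000e-02 4.000e-02] | clock 0.15
```

```bash
python3 -m creep '[{"tx":-0.05,"wx":4},{"tx":-0.1,"tz":0.02,"wx":8},{"tx":-0.14,"ty":-0.03,"tz":0.06,"wx":12},{"tx":-0.17,"ty":-0.06,"tz":0.1,"wx":16},{"tx":-0.196,"ty":-0.07,"tz":0.14,"wx":20},{"tx":-0.196,"ty":-0.09,"tz":0.18,"wx":24},{"tx":-0.196,"ty":-0.09,"tz":0.214,"wx":28},{"tx":-0.196,"ty":-0.09,"tz":0.214,"wx":28}]'; python3 - <<'E'
from h import *
to([.46,.05,.42],down(np.radians(0)))
E
```

```text
t [-0.196  -0.4439  0.4258] w [7.317e+01 3.000e-02 4.000e-02] | clock 0.15$[0]: bad value
```

```bash
python3 -m creep '[{"wx":4,"wy":0,"wz":0,"tx":-0.05,"ty":0,"tz":0,"claw":0},{"wx":8,"wy":0,"wz":0,"tx":-0.1,"ty":0,"tz":0.02,"claw":0},{"wx":12,"wy":0,"wz":0,"tx":-0.14,"ty":-0.03,"tz":0.06,"claw":0},{"wx":16,"wy":0,"wz":0,"tx":-0.17,"ty":-0.06,"tz":0.1,"claw":0},{"wx":20,"wy":0,"wz":0,"tx":-0.196,"ty":-0.07,"tz":0.14,"claw":0},{"wx":24,"wy":0,"wz":0,"tx":-0.196,"ty":-0.09,"tz":0.18,"claw":0},{"wx":28,"wy":0,"wz":0,"tx":-0.196,"ty":-0.09,"tz":0.214,"claw":0}]'; python3 - <<'E'
from h import *
to([.46,.05,.42],down(np.radians(0)))
E
```

```text
clock: 0.85
position: [0.3608, 0.4483, 0.4217]
tool_rot: [1.82, 1.569, 1.034]
force: [0.4, 0.5, 0.8]
grip_width: 0.0856
t [ 0.0012 -0.2116  0.3517] w [45.02 -0.07 -0.09] | clock 0.85
```

```bash
python3 -m creep '[{"wx":6,"wy":0,"wz":0,"tx":0,"ty":-0.025,"tz":0.042,"claw":0},{"wx":12,"wy":0,"wz":0,"tx":0,"ty":-0.05,"tz":0.085,"claw":0},{"wx":18,"wy":0,"wz":0,"tx":0,"ty":-0.075,"tz":0.127,"claw":0},{"wx":24,"wy":0,"wz":0,"tx":0,"ty":-0.1,"tz":0.17,"claw":0},{"wx":30,"wy":0,"wz":0,"tx":0,"ty":-0.125,"tz":0.212,"claw":0},{"wx":36,"wy":0,"wz":0,"tx":0,"ty":-0.15,"tz":0.255,"claw":0},{"wx":42,"wy":0,"wz":0,"tx":0,"ty":-0.175,"tz":0.297,"claw":0},{"wx":48,"wy":0,"wz":0,"tx":0,"ty":-0.205,"tz":0.34,"claw":0}]'; python3 - <<'E'
from h import *
to([.4384,-.1310,.26],down(BOX[2]))
E
```

```text
clock: 1.65
position: [0.456, 0.0634, 0.4213]
tool_rot: [2.63, 1.569, 1.003]
force: [1.7, 0.2, 0.2]
grip_width: 0.0852
t [ 0.1609 -0.0069  0.1954] w [ 5.99 -0.12 -0.06] | clock 1.65
```

```bash
python3 -m creep '[{"wx":2,"wy":0,"wz":0,"tx":0,"ty":0,"tz":0.04,"claw":0},{"wx":4,"wy":0,"wz":0,"tx":0.02,"ty":0,"tz":0.08,"claw":0},{"wx":6,"wy":0,"wz":0,"tx":0.05,"ty":0,"tz":0.12,"claw":0},{"wx":6,"wy":0,"wz":0,"tx":0.08,"ty":-0.005,"tz":0.16,"claw":0},{"wx":6,"wy":0,"wz":0,"tx":0.12,"ty":-0.007,"tz":0.195,"claw":0},{"wx":6,"wy":0,"wz":0,"tx":0.16,"ty":-0.007,"tz":0.195,"claw":0},{"wx":6,"wy":0,"wz":0,"tx":0.16,"ty":-0.007,"tz":0.195,"claw":0}]'; python3 - <<'E'
from h import *
import cv2
to([.4384,-.1310,.178],down(BOX[2]))
c=bot.get_calibration("wrist");im=bot.grab_frame("wrist");cv2.imwrite("pics/w1.png",im)
e=flapP(BOX,A0,[[-.13,-.055,.049],[-.13,0,.049],[-.13,.055,.049]]);print(proj(c,e))
E
```

```text
clock: 2.35
position: [0.4358, -0.1309, 0.2576]
tool_rot: [-1.692, 1.565, 2.857]
force: [-0.9, 0.7, 1.0]
grip_width: 0.0851
t [ 0.0795  0.0031 -0.0003] w [-0.13 -0.04  0.33] | clock 2.35
[[284.20180744 275.44258371]
 [284.35987492 216.01364121]
 [284.54100005 147.91566523]]
```

View pics/w1.png

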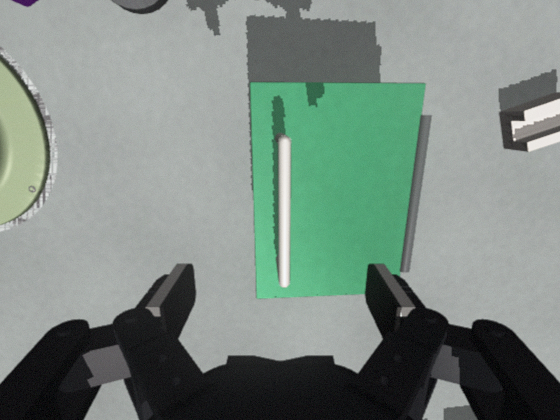

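```bash
python3 -m creep '[{"wx":0,"wy":0,"wz":0,"tx":0.04,"ty":0.003,"tz":0,"claw":0.3},{"wx":0,"wy":0,"wz":0,"tx":0.07,"ty":0.003,"tz":0,"claw":0.4},{"wx":0,"wy":0,"wz":0,"tx":0.081,"ty":0.003,"tz":0,"claw":0.6},{"wx":0,"wy":0,"wz":0,"tx":0.081,"ty":0.003,"tz":0,"claw":0.8},{"wx":0,"wy":0,"wz":0,"tx":0.081,"ty":0.003,"tz":0,"claw":1},{"wx":0,"wy":0,"wz":0,"tx":0.081,"ty":0.003,"tz":0,"claw":1},{"wx":0,"wy":0,"wz":0,"tx":0.081,"ty":0.003,"tz":0,"claw":1},{"wx":0,"wy":0,"wz":0,"tx":0.081,"ty":0.003,"tz":0,"claw":1}]' 25; cat >> h.py <<'E'
def arc(angs,dev=0.002):
    s=bot.observe()
    for a in angs:
        B=flapP(BOX,a,[[-.13,0,.049]])[0]; 
        print(round(a,2),end=" ");to(B+[0,0,-dev],down(BOX[2]),s)
E
python3 - <<'E'
from h import *
arc(np.arange(.0,1.75,.1))
E
```

```text
clock: 3.2
position: [0.4403, -0.1308, 0.1798]
tool_rot: [-2.191, 1.568, 2.36]
force: [-0.2, -0.5, -0.8]
grip_width: -0.0004
0.0 t [ 0.0128 -0.0057  0.0005] w [-0.06 -0.08  0.12] | clock 3.20
0.1 t [ 0.     -0.0002  0.0005] w [-0.06 -0.08  0.12] | clock 3.20
0.2 t [-0.0121  0.0066  0.0005] w [-0.06 -0.08  0.12] | clock 3.20
0.3 t [-0.0235  0.0145  0.0004] w [-0.06 -0.08  0.12] | clock 3.20
0.4 t [-0.034   0.0236  0.0004] w [-0.06 -0.08  0.12] | clock 3.20
0.5 t [-0.0436  0.0336  0.0004] w [-0.06 -0.08  0.12] | clock 3.20
0.6 t [-0.0522  0.0446  0.0004] w [-0.06 -0.08  0.12] | clock 3.20
0.7 t [-0.0596  0.0563  0.0003] w [-0.06 -0.08  0.12] | clock 3.20
0.8 t [-0.0658  0.0687  0.0003] w [-0.06 -0.08  0.12] | clock 3.20
0.9 t [-0.0707  0.0817  0.0003] w [-0.06 -0.08  0.12] | clock 3.20
1.0 t [-0.0743  0.0951  0.0003] w [-0.06 -0.08  0.12] | clock 3.20
1.1 t [-0.0765  0.1088  0.0003] w [-0.06 -0.08  0.12] | clock 3.20
1.2 t [-0.0774  0.1227  0.0002] w [-0.06 -0.08  0.12] | clock 3.20
1.3 t [-0.0769  0.1366  0.0002] w [-0.06 -0.08  0.12] | clock 3.20
1.4 t [-0.075   0.1503  0.0002] w [-0.06 -0.08  0.12] | clock 3.20
1.5 t [-0.0717  0.1638  0.0002] w [-0.06 -0.08  0.12] | clock 3.20
1.6 t [-0.0671  0.1769  0.0002] w [-0.06 -0.08  0.12] | clock 3.20
1.7 t [-0.0612  0.1895  0.0002] w [-0.06 -0.08  0.12] | clock 3.20
```

```bash
python3 - <<'E'
from h import *
import cv2
ims=[]
for n,(x,y,w,h) in{"scene":(90,110,160,150),"top":(320,160,140,131)}.items():
    im=bot.grab_frame(n);ims.append(cv2.resize(im[y:y+h,x:x+w],(400,375)))
cv2.imwrite("pics/m1.png",np.hstack(ims)); cv2.imwrite("pics/w2.png",bot.grab_frame("wrist"))
s=bot.observe();print(s["position"],s["grip_width"])
E
```

```text
[ 0.44006752 -0.13089861  0.17934888] -4.678695422602334e-05
```

View pics/m1.png

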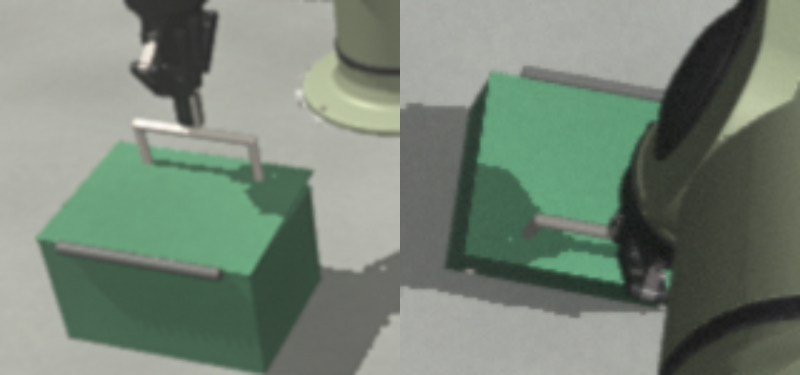

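View pics/w2.png

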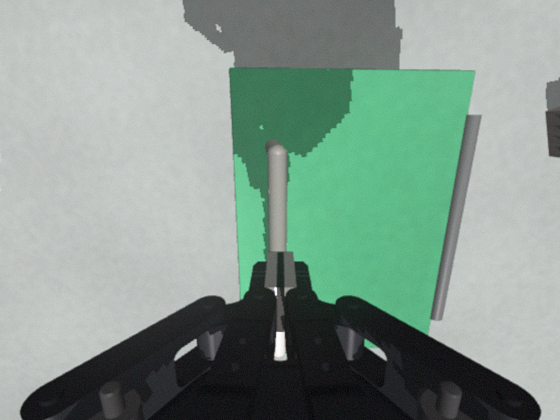

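```bash
python3 - <<'E'
from h import *
import cv2
s=bot.observe();R=Ro.from_euler("xyz",s["tool_rot"]).as_matrix()
P=[s["position"],s["position"]+R@[.017,0,0]]+list(flapP(BOX,A0,[[-.13,-.06,.049],[-.13,0,.049],[-.13,.06,.049]]))
for n in("scene","wrist"):
    c=bot.get_calibration(n);im=bot.grab_frame(n);uv=proj(c,P);print(n,uv.round(1).tolist())
    k=5 if n=="scene" else 1.4;x,y,w,h=(100,110,150,110) if n=="scene" else (0,0,560,420)
    im=cv2.resize(im[y:y+h,x:x+w],None,fx=k,fy=k,interpolation=cv2.INTER_CUBIC)
    for i,(u,v) in enumerate(uv): cv2.circle(im,(int((u-x)*k),int((v-y)*k)),3,[(0,0,255),(255,0,255)][i] if i<2 else (0,255,255),-1)
    cv2.imwrite(f"pics/p1{n}.png",im)
E
```

```text
scene [[167.4, 162.8], [168.5, 168.9], [145.0, 159.6], [167.6, 162.8], [190.8, 166.1]]
wrist [[280.9, 260.8], [280.8, 248.1], [278.3, 346.6], [278.0, 260.5], [277.7, 153.8]]
```

View pics/p1scene.png

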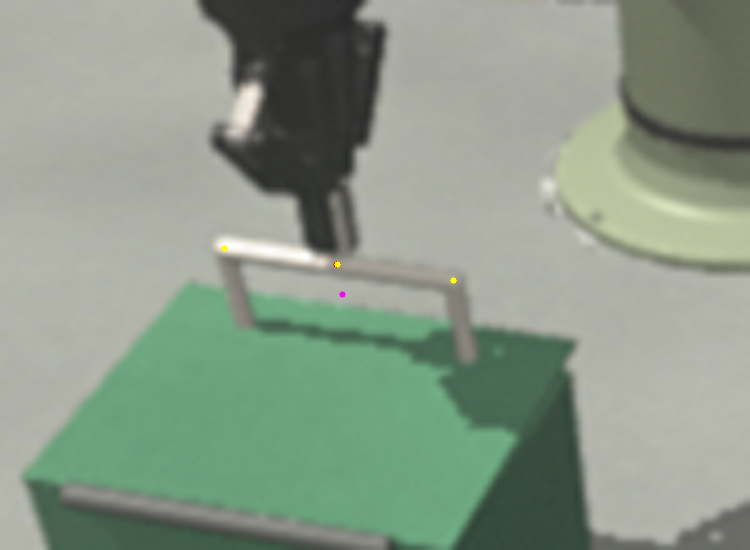

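View pics/p1wrist.png

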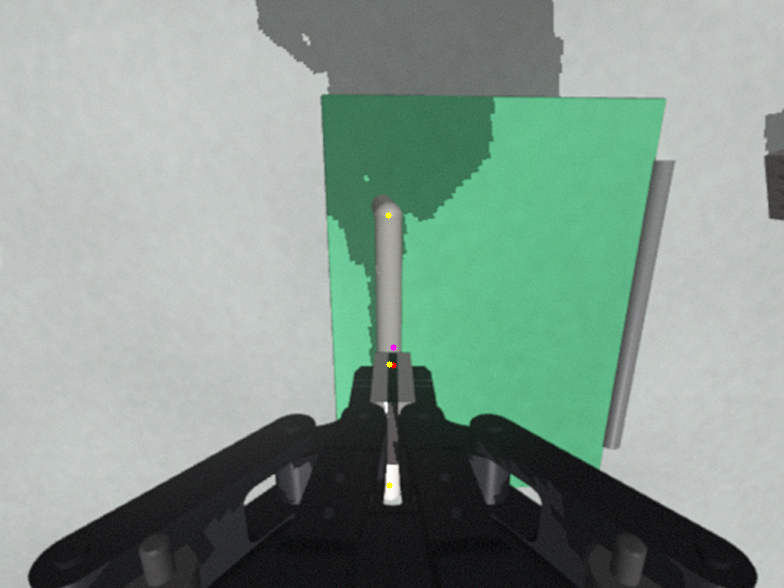

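```bash
python3 - <<'E'
from h import *
import cv2
im=cv2.imread("pics/scene0.png");c=bot.get_calibration("scene")
p=np.array([.18091603,.59788773,.22342699]);R=Ro.from_euler("xyz",[-1.49373965,1.56967532,-1.78752128]).as_matrix()
P=[p]+[p+R@[d,y,0] for y in(-.0425,.0425) for d in(.004,.017)]
uv=proj(c,P);print(uv.round(1).tolist())
x,y,w,h=400,0,160,160;k=4
im=cv2.resize(im[y:y+h,x:x+w],None,fx=k,fy=k,interpolation=cv2.INTER_CUBIC)[:590]
for i,(u,v) in enumerate(uv): cv2.circle(im,(int((u-x)*k),int((v-y)*k)),3,(0,0,255) if i==0 else (0,255,255),-1)
cv2.imwrite("pics/q.png",im)
E
```

```text
[[458.2, 111.6], [441.3, 110.5], [440.1, 115.0], [474.7, 115.5], [473.3, 120.0]]
```

View pics/q.png

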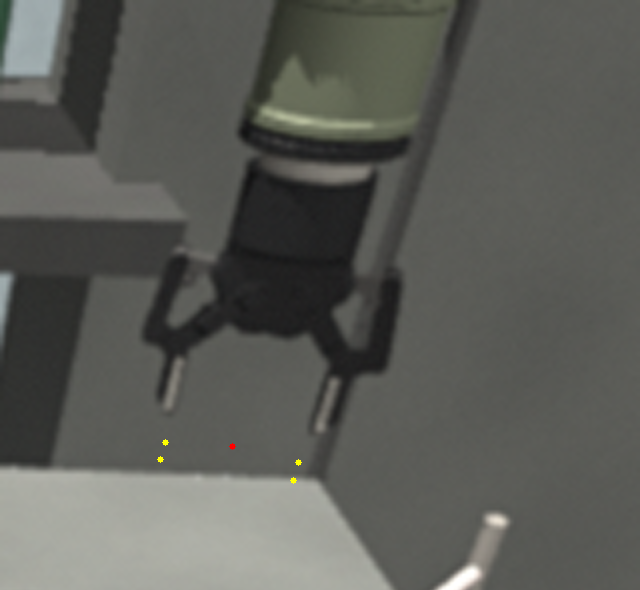

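The picture and the closed grip disagree with the reported TCP. In the scene view the shut fingertips sit just above the bar at crop (340,250). The reported tip should be at (342,294), so the real tips stand about 26 mm farther back. The wrist and start pictures agree. I'll correct for that, open, go down 28 mm and grip again.

```bash
sed -i 's/    d=R.T@(np.asarray(P)-s\["position"\]);/    d=R.T@(np.asarray(P)-s["position"])+[.026,0,0];/' h.py; python3 -m creep '[{"wx":0,"wy":0,"wz":0,"tx":0,"ty":-0.0015,"tz":0,"claw":0},{"wx":0,"wy":0,"wz":0,"tx":0,"ty":-0.0015,"tz":0,"claw":0},{"wx":0,"wy":0,"wz":0,"tx":0,"ty":-0.0015,"tz":0,"claw":0},{"wx":0,"wy":0,"wz":0,"tx":0.01,"ty":-0.0015,"tz":0,"claw":0},{"wx":0,"wy":0,"wz":0,"tx":0.02,"ty":-0.0015,"tz":0,"claw":0},{"wx":0,"wy":0,"wz":0,"tx":0.028,"ty":-0.0015,"tz":0,"claw":0},{"wx":0,"wy":0,"wz":0,"tx":0.028,"ty":-0.0015,"tz":0,"claw":0},{"wx":0,"wy":0,"wz":0,"tx":0.028,"ty":-0.0015,"tz":0,"claw":0}]' 25; python3 - <<'E'
from h import *
import cv2
im=bot.grab_frame("scene");cv2.imwrite("pics/s3.png",cv2.resize(im[110:220,100:250],None,fx=5,fy=5))
E
```

```text
clock: 4.25
position: [0.4382, -0.1308, 0.151]
tool_rot: [-1.807, 1.567, 2.743]
force: [-0.0, 0.2, -0.2]
grip_width: 0.0855
```

View pics/s3.png

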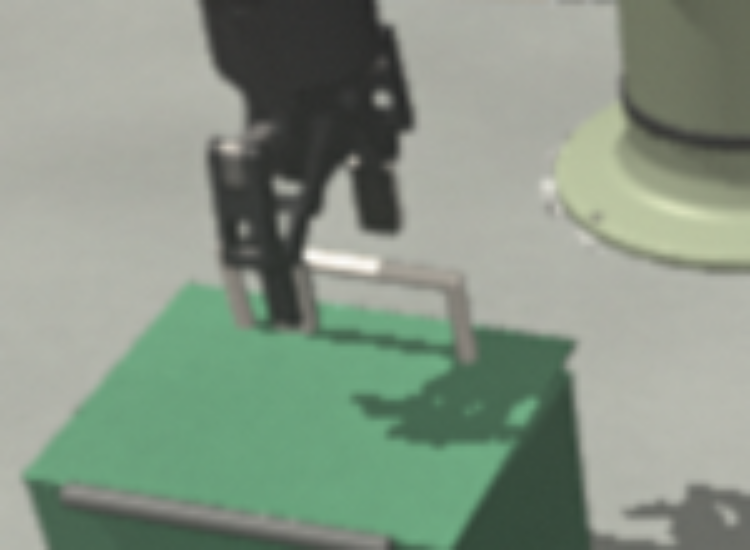

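```bash
python3 -m creep '[{"wx":0,"wy":0,"wz":0,"tx":0,"ty":0,"tz":0,"claw":0.6},{"wx":0,"wy":0,"wz":0,"tx":0,"ty":0,"tz":0,"claw":0.8},{"wx":0,"wy":0,"wz":0,"tx":0,"ty":0,"tz":0,"claw":1},{"wx":0,"wy":0,"wz":0,"tx":0,"ty":0,"tz":0,"claw":1},{"wx":0,"wy":0,"wz":0,"tx":0,"ty":0,"tz":0,"claw":1},{"wx":0,"wy":0,"wz":0,"tx":0,"ty":0,"tz":0,"claw":1}]' 25;
python3 - <<'E'
from h import *
arc([.07]+list(np.arange(.1,1.75,.1)))
E
```

```text
clock: 4.9
position: [0.4385, -0.1308, 0.1512]
tool_rot: [-1.901, 1.568, 2.649]
force: [0.1, 0.7, 0.4]
grip_width: 0.0091
0.07 t [ 0.0013 -0.0002  0.0003] w [-0.08 -0.06  0.17] | clock 4.90
0.1 t [-0.0025  0.0015  0.0002] w [-0.08 -0.06  0.17] | clock 4.90
0.2 t [-0.0146  0.0083  0.0002] w [-0.08 -0.06  0.17] | clock 4.90
0.3 t [-0.026   0.0162  0.0002] w [-0.08 -0.06  0.17] | clock 4.90
0.4 t [-0.0366  0.0252  0.0002] w [-0.08 -0.06  0.17] | clock 4.90
0.5 t [-0.0462  0.0353  0.0002] w [-0.08 -0.06  0.17] | clock 4.90
0.6 t [-0.0547  0.0462  0.0001] w [-0.08 -0.06  0.17] | clock 4.90
0.7 t [-0.0622  0.058   0.0001] w [-0.08 -0.06  0.17] | clock 4.90
0.8 t [-0.0684  0.0704  0.0001] w [-0.08 -0.06  0.17] | clock 4.90
0.9 t [-0.0733  0.0834  0.0001] w [-0.08 -0.06  0.17] | clock 4.90
1.0 t [-0.0769  0.0968  0.    ] w [-0.08 -0.06  0.17] | clock 4.90
1.1 t [-0.0792  0.1105  0.    ] w [-0.08 -0.06  0.17] | clock 4.90
1.2 t [-0.08    0.1243 -0.    ] w [-0.08 -0.06  0.17] | clock 4.90
1.3 t [-0.0795  0.1382 -0.    ] w [-0.08 -0.06  0.17] | clock 4.90
1.4 t [-0.0776  0.152  -0.    ] w [-0.08 -0.06  0.17] | clock 4.90
1.5 t [-7.440e-02  1.655e-01 -1.000e-04] w [-0.08 -0.06  0.17] | clock 4.90
1.6 t [-6.980e-02  1.786e-01 -1.000e-04] w [-0.08 -0.06  0.17] | clock 4.90
1.7 t [-6.390e-02  1.912e-01 -1.000e-04] w [-0.08 -0.06  0.17] | clock 4.90
```

```bash
python3 -m creep '[{"wx":0,"wy":0,"wz":0,"tx":-0.0025,"ty":0.0015,"tz":0,"claw":1},{"wx":0,"wy":0,"wz":0,"tx":-0.0086,"ty":0.005,"tz":0,"claw":1},{"wx":0,"wy":0,"wz":0,"tx":-0.0146,"ty":0.0083,"tz":0,"claw":1},{"wx":0,"wy":0,"wz":0,"tx":-0.026,"ty":0.0162,"tz":0,"claw":1},{"wx":0,"wy":0,"wz":0,"tx":-0.0366,"ty":0.0252,"tz":0,"claw":1},{"wx":0,"wy":0,"wz":0,"tx":-0.0462,"ty":0.0353,"tz":0,"claw":1},{"wx":0,"wy":0,"wz":0,"tx":-0.0547,"ty":0.0462,"tz":0,"claw":1},{"wx":0,"wy":0,"wz":0,"tx":-0.0622,"ty":0.058,"tz":0,"claw":1}]' 25;
python3 - <<'E'
from h import *
print(bot.observe()["force"]);arc([.7]+list(np.arange(.8,1.75,.1)))
E
```

```text
clock: 5.7
position: [0.4953, -0.14, 0.2143]
tool_rot: [-1.921, 1.565, 2.629]
force: [-5.0, 2.3, 2.1]
grip_width: 0.0088
[-4.99578451  2.26720136  2.11875083]
0.7 t [0.0011 0.0006 0.0002] w [-0.1  -0.11  0.29] | clock 5.70
0.8 t [-0.0052  0.013   0.0001] w [-0.1  -0.11  0.29] | clock 5.70
0.9 t [-0.0101  0.026   0.0001] w [-0.1  -0.11  0.29] | clock 5.70
1.0 t [-0.0138  0.0394  0.0001] w [-0.1  -0.11  0.29] | clock 5.70
1.1 t [-0.0161  0.0531  0.    ] w [-0.1  -0.11  0.29] | clock 5.70
1.2 t [-0.017   0.0669  0.    ] w [-0.1  -0.11  0.29] | clock 5.70
1.3 t [-0.0165  0.0808 -0.    ] w [-0.1  -0.11  0.29] | clock 5.70
1.4 t [-0.0146  0.0946 -0.    ] w [-0.1  -0.11  0.29] | clock 5.70
1.5 t [-0.0114  0.1081 -0.    ] w [-0.1  -0.11  0.29] | clock 5.70
1.6 t [-6.800e-03  1.212e-01 -1.000e-04] w [-0.1  -0.11  0.29] | clock 5.70
1.7 t [-1.000e-03  1.338e-01 -1.000e-04] w [-0.1  -0.11  0.29] | clock 5.70
```

```bash
python3 -m creep '[{"wx":0,"wy":0,"wz":0,"tx":-0.0052,"ty":0.013,"tz":0,"claw":1},{"wx":0,"wy":0,"wz":0,"tx":-0.0101,"ty":0.026,"tz":0,"claw":1},{"wx":0,"wy":0,"wz":0,"tx":-0.0138,"ty":0.0394,"tz":0,"claw":1},{"wx":0,"wy":0,"wz":0,"tx":-0.0161,"ty":0.0531,"tz":0,"claw":1},{"wx":0,"wy":0,"wz":0,"tx":-0.017,"ty":0.0669,"tz":0,"claw":1},{"wx":0,"wy":0,"wz":0,"tx":-0.0165,"ty":0.0808,"tz":0,"claw":1},{"wx":0,"wy":0,"wz":0,"tx":-0.0146,"ty":0.0946,"tz":0,"claw":1},{"wx":0,"wy":0,"wz":0,"tx":-0.0114,"ty":0.1081,"tz":0,"claw":1}]' 25;
python3 - <<'E'
from h import *
arc([1.5,1.55,1.6,1.65,1.7,1.75])
E
```

```text
clock: 6.5
position: [0.6028, -0.1576, 0.2261]
tool_rot: [-1.953, 1.566, 2.597]
force: [-2.2, 0.6, 6.2]
grip_width: 0.009
1.5 t [ 0.0009 -0.0009 -0.    ] w [-0.09 -0.1   0.26] | clock 6.50
1.55 t [ 0.003   0.0058 -0.    ] w [-0.09 -0.1   0.26] | clock 6.50
1.6 t [ 0.0055  0.0123 -0.    ] w [-0.09 -0.1   0.26] | clock 6.50
1.65 t [ 0.0083  0.0186 -0.    ] w [-0.09 -0.1   0.26] | clock 6.50
1.7 t [ 0.0113  0.0248 -0.    ] w [-0.09 -0.1   0.26] | clock 6.50
1.75 t [ 0.0147  0.0309 -0.    ] w [-0.09 -0.1   0.26] | clock 6.50
```

```bash
python3 -m creep '[{"wx":0,"wy":0,"wz":0,"tx":0.0055,"ty":0.0123,"tz":0,"claw":1},{"wx":0,"wy":0,"wz":0,"tx":0.0083,"ty":0.0186,"tz":0,"claw":1},{"wx":0,"wy":0,"wz":0,"tx":0.0113,"ty":0.0248,"tz":0,"claw":1},{"wx":0,"wy":0,"wz":0,"tx":0.0113,"ty":0.0248,"tz":0,"claw":1},{"wx":0,"wy":0,"wz":0,"tx":0.0113,"ty":0.0248,"tz":0,"claw":0.75},{"wx":0,"wy":0,"wz":0,"tx":0.0113,"ty":0.0248,"tz":0,"claw":0.75},{"wx":0,"wy":0,"wz":0,"tx":0.0113,"ty":0.0248,"tz":0,"claw":0.75}]' 25;
python3 - <<'E'
from h import *
import cv2
print(bot.observe()["force"])
im=bot.grab_frame("scene");cv2.imwrite("pics/s4.png",cv2.resize(im[60:270,60:340],None,fx=2.8,fy=2.8))
E
```

```text
clock: 7.2
position: [0.6272, -0.1615, 0.2149]
tool_rot: [-2.018, 1.566, 2.532]
force: [2.0, -0.8, 1.1]
grip_width: 0.0214
[ 2.04689101 -0.77826705  1.06667124]
```

View pics/s4.png

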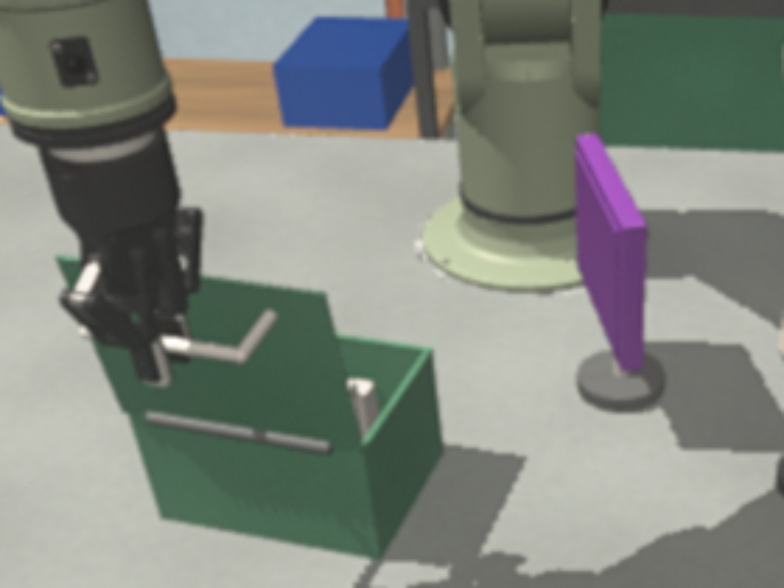

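The flap stands open at about 1.7 with the bar at (200,350). I'll lift off it.

```bash
python3 -m creep '[{"wx":0,"wy":0,"wz":0,"tx":-0.02,"ty":0,"tz":0,"claw":0.75},{"wx":0,"wy":0,"wz":0,"tx":-0.05,"ty":0,"tz":0,"claw":0.75},{"wx":0,"wy":0,"wz":0,"tx":-0.09,"ty":0,"tz":0,"claw":0.75},{"wx":0,"wy":0,"wz":0,"tx":-0.13,"ty":0,"tz":0,"claw":0.75},{"wx":0,"wy":0,"wz":0,"tx":-0.16,"ty":0,"tz":0,"claw":0.75},{"wx":0,"wy":0,"wz":0,"tx":-0.18,"ty":0,"tz":0,"claw":0.75}]' 25;
python3 - <<'E'
from h import *
to([.43,-.13,.34],down(BOX[2]+np.pi/2))
E
```

```text
clock: 7.85
position: [0.6277, -0.1623, 0.3973]
tool_rot: [-2.212, 1.568, 2.338]
force: [0.9, -0.2, -0.4]
grip_width: 0.0213
t [ 8.380e-02 -2.002e-01  2.000e-04] w [-9.01e+01 -2.00e-01  3.00e-02] | clock 7.85
```

```bash
python3 -m creep '[{"wx":-8,"wy":0,"wz":0,"tx":0,"ty":-0.025,"tz":0,"claw":0.75},{"wx":-16,"wy":0,"wz":0,"tx":0,"ty":-0.05,"tz":0,"claw":0.75},{"wx":-24,"wy":0,"wz":0,"tx":0,"ty":-0.08,"tz":0,"claw":0.75},{"wx":-32,"wy":0,"wz":0,"tx":0,"ty":-0.11,"tz":0,"claw":0.6},{"wx":-40,"wy":0,"wz":0,"tx":0,"ty":-0.14,"tz":0,"claw":0.5},{"wx":-48,"wy":0,"wz":0,"tx":0,"ty":-0.17,"tz":0,"claw":0.5},{"wx":-56,"wy":0,"wz":0,"tx":0,"ty":-0.19,"tz":0,"claw":0.5},{"wx":-64,"wy":0,"wz":0,"tx":0,"ty":-0.2,"tz":0,"claw":0.5}]'
python3 - <<'E'
from h import *
to([.45,-.13,.31],down(BOX[2]+np.pi/2))
E
```

```text
clock: 8.65
position: [0.4284, -0.1298, 0.3981]
tool_rot: [2.765, 1.567, 2.154]
force: [0.9, 0.1, 1.1]
grip_width: 0.0423
t [0.114  0.0121 0.0181] w [-25.78  -0.18  -0.12] | clock 8.65
```

```bash
python3 -m creep '[{"wx":-8,"wy":0,"wz":0,"tx":0.03,"ty":0,"tz":0.005,"claw":0.5},{"wx":-16,"wy":0,"wz":0,"tx":0.06,"ty":0.006,"tz":0.01,"claw":0.5},{"wx":-24,"wy":0,"wz":0,"tx":0.09,"ty":0.012,"tz":0.018,"claw":0.5},{"wx":-26,"wy":0,"wz":0,"tx":0.1,"ty":0.012,"tz":0.018,"claw":0.5},{"wx":-26,"wy":0,"wz":0,"tx":0.1,"ty":0.012,"tz":0.018,"claw":0.5}]'
python3 - <<'E'
from h import *
import cv2
for n in("wrist","top","scene"):
    im=bot.grab_frame(n);cv2.imwrite(f"pics/b_{n}.png",im)
c=bot.get_calibration("wrist")
Rb=Rz(BOX[2])
for sg in(1,-1):
    T=[BOX[0],BOX[1],0]+np.array([[0,sg*.036,.114],[.05,sg*.036,.09],[-.05,sg*.036,.09]])@Rb.T
    print(sg,proj(c,T).round(0).tolist(),proj(bot.get_calibration("top"),T).round(0).tolist())
E
```

```text
clock: 9.15
position: [0.4488, -0.1299, 0.2967]
tool_rot: [2.737, 1.565, 2.581]
force: [0.5, 0.1, 0.7]
grip_width: 0.0425
1 [[307.0, 221.0], [304.0, 250.0], [306.0, 176.0]] [[376.0, 222.0], [377.0, 204.0], [371.0, 244.0]]
-1 [[247.0, 220.0], [250.0, 250.0], [248.0, 176.0]] [[407.0, 227.0], [406.0, 209.0], [401.0, 250.0]]
```

View pics/b_wrist.png

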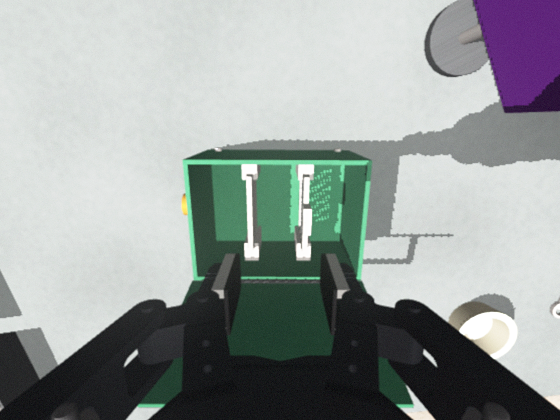

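View pics/b_top.png

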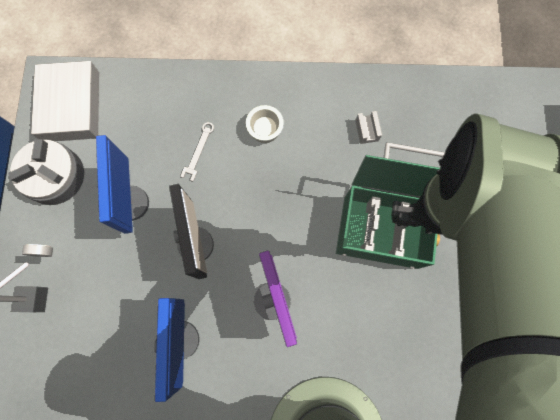

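```bash
python3 - <<'E'
import cv2,numpy as np
im=cv2.imread("pics/b_wrist.png");a=cv2.resize(im[150:270,220:340],None,fx=4.9,fy=4.9,interpolation=cv2.INTER_CUBIC)
cv2.imwrite("pics/b1.png",a)
E
```

```text
(no output)
```

View pics/b1.png

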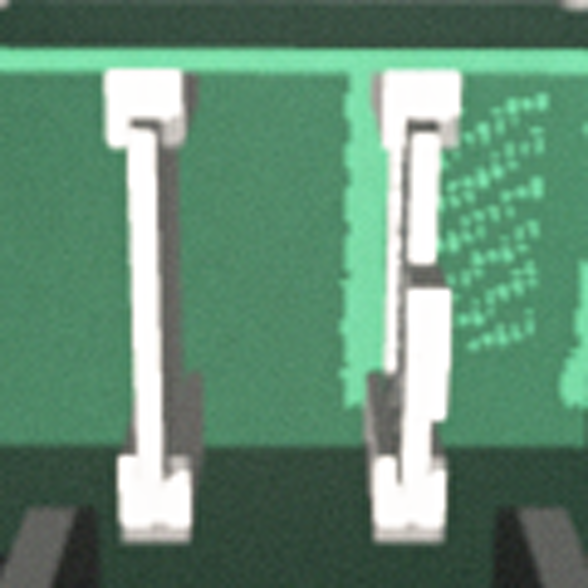

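Plates in the wrist picture: (251,210) is a plain plate with a solid shadow. (306,215) has a raised tab, crop (429,288–418), and casts a mesh-patterned shadow, so it is the screen and the one I want. The prediction at y=+36 is (307,221), which matches.

```bash
python3 - <<'E'
from h import *
P=[BOX[0],BOX[1],0]+Rz(BOX[2])@[0,.036,.102]; print(P)
to(P+[0,0,.10],down(BOX[2]+np.pi/2)); to(P,down(BOX[2]+np.pi/2))
E
```

```text
[ 0.49463678 -0.10366327  0.102     ]
t [0.1229 0.033  0.0402] w [ 0.12 -0.1  -0.17] | clock 9.30
t [0.2229 0.0327 0.0404] w [ 0.12 -0.1  -0.17] | clock 9.30
```

```bash
python3 -m creep '[{"wx":0,"wy":0,"wz":0,"tx":0.02,"ty":0.015,"tz":0.02,"claw":0.5},{"wx":0,"wy":0,"wz":0,"tx":0.05,"ty":0.033,"tz":0.04,"claw":0.5},{"wx":0,"wy":0,"wz":0,"tx":0.09,"ty":0.033,"tz":0.04,"claw":0.5},{"wx":0,"wy":0,"wz":0,"tx":0.123,"ty":0.033,"tz":0.04,"claw":0.5},{"wx":0,"wy":0,"wz":0,"tx":0.123,"ty":0.033,"tz":0.04,"claw":0.5}]'
python3 - <<'E'
from h import *
import cv2
P=[BOX[0],BOX[1],0]+Rz(BOX[2])@[0,.036,.102]
to(P,down(BOX[2]+np.pi/2))
im=bot.grab_frame("wrist");cv2.imwrite("pics/w5.png",im)
s=bot.observe();R=Ro.from_euler("xyz",s["tool_rot"]).as_matrix();c=bot.get_calibration("wrist")
print(proj(c,[P+[0,0,.012]]))
E
```

```text
clock: 9.8
position: [0.4929, -0.1031, 0.1737]
tool_rot: [2.785, 1.564, 2.626]
force: [0.0, -0.2, 0.5]
grip_width: 0.0425
t [ 0.0976 -0.0004  0.0022] w [ 0.09 -0.35 -0.13] | clock 9.80
[[279.6447453  224.95187621]]
```

View pics/w5.png

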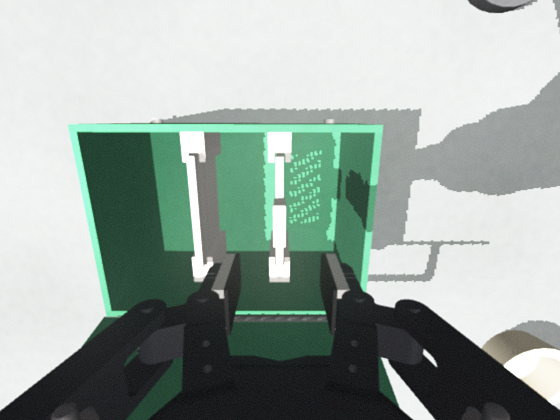

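```bash
python3 -m creep '[{"wx":0,"wy":0,"wz":0,"tx":0.03,"ty":0,"tz":0.002,"claw":0.5},{"wx":0,"wy":0,"wz":0,"tx":0.06,"ty":0,"tz":0.002,"claw":0.5},{"wx":0,"wy":-0.3,"wz":0,"tx":0.085,"ty":0,"tz":0.002,"claw":0.5},{"wx":0,"wy":-0.3,"wz":0,"tx":0.097,"ty":0,"tz":0.002,"claw":0.5},{"wx":0,"wy":-0.3,"wz":0,"tx":0.097,"ty":0,"tz":0.002,"claw":0.5},{"wx":0,"wy":-0.3,"wz":0,"tx":0.097,"ty":0,"tz":0.002,"claw":0.5}]'
python3 - <<'E'
from h import *
import cv2
P=[BOX[0],BOX[1],0]+Rz(BOX[2])@[0,.036,.102]
to(P,down(BOX[2]+np.pi/2))
im=bot.grab_frame("wrist");cv2.imwrite("pics/w6.png",im)
im=bot.grab_frame("scene");cv2.imwrite("pics/s6.png",cv2.resize(im[60:270,60:340],None,fx=2.8,fy=2.8))
E
```

```text
clock: 10.45
position: [0.4967, -0.1038, 0.0806]
tool_rot: [0.656, 1.566, 0.496]
force: [0.2, 0.5, 0.3]
grip_width: 0.0427
t [ 0.0045 -0.0001 -0.002 ] w [ 0.05  0.21 -0.16] | clock 10.45
```

View pics/w6.png

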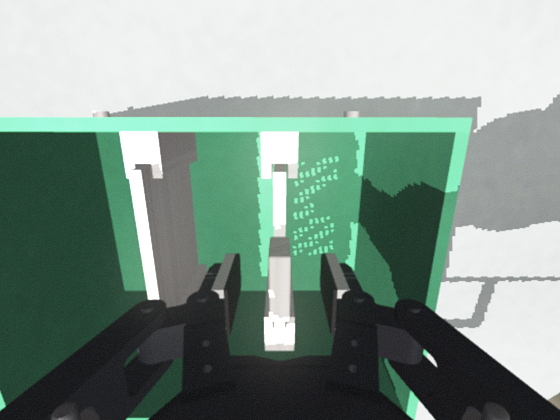

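View pics/s6.png

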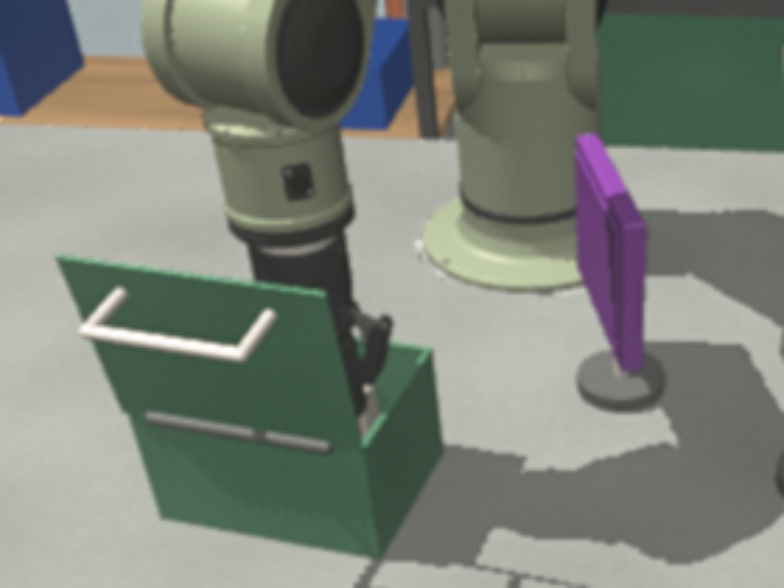

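```bash
python3 -m creep '[{"wx":0,"wy":0,"wz":0,"tx":0.004,"ty":0,"tz":-0.002,"claw":0.5},{"wx":0,"wy":0,"wz":0,"tx":0.004,"ty":0,"tz":-0.002,"claw":0.7},{"wx":0,"wy":0,"wz":0,"tx":0.004,"ty":0,"tz":-0.002,"claw":0.85},{"wx":0,"wy":0,"wz":0,"tx":0.004,"ty":0,"tz":-0.002,"claw":1},{"wx":0,"wy":0,"wz":0,"tx":0.004,"ty":0,"tz":-0.002,"claw":1},{"wx":0,"wy":0,"wz":0,"tx":0.004,"ty":0,"tz":-0.002,"claw":1},{"wx":0,"wy":0,"wz":0,"tx":0.004,"ty":0,"tz":-0.002,"claw":1}]' 60
python3 - <<'E'
from h import *
import cv2
s=bot.observe();print(s["position"],Ro.from_euler("xyz",s["tool_rot"]).as_matrix().round(4).tolist())
im=bot.grab_frame("wrist");cv2.imwrite("pics/w7.png",im)
E
```

```text
clock: 11.25
position: [0.4947, -0.1036, 0.0767]
tool_rot: [0.576, 1.566, 0.416]
force: [-1.0, -0.7, 6.9]
grip_width: 0.009
[ 0.49472837 -0.10364229  0.07673791] [[0.0045, 0.159, 0.9873], [0.002, 0.9873, -0.1591], [-1.0, 0.0027, 0.0041]]
```

View pics/w7.png

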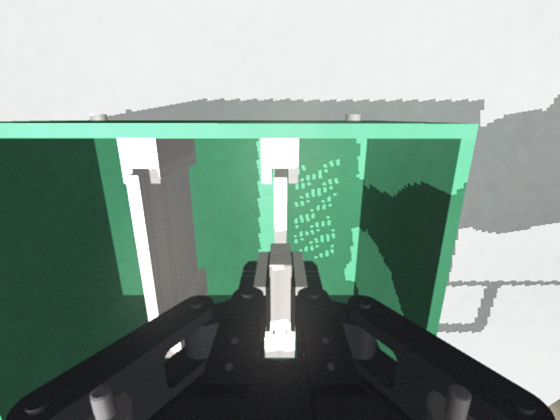

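```bash
python3 -m creep '[{"wx":0,"wy":0,"wz":0,"tx":-0.005,"ty":0,"tz":0,"claw":1},{"wx":0,"wy":0,"wz":0,"tx":-0.015,"ty":0,"tz":0,"claw":1},{"wx":0,"wy":0,"wz":0,"tx":-0.025,"ty":0,"tz":0,"claw":1},{"wx":0,"wy":0,"wz":0,"tx":-0.035,"ty":0,"tz":0,"claw":1},{"wx":0,"wy":0,"wz":0,"tx":-0.05,"ty":0,"tz":0,"claw":1},{"wx":0,"wy":0,"wz":0,"tx":-0.065,"ty":0,"tz":0,"claw":1},{"wx":0,"wy":0,"wz":0,"tx":-0.08,"ty":0,"tz":0,"claw":1},{"wx":0,"wy":0,"wz":0,"tx":-0.09,"ty":0,"tz":0.0005,"claw":1}]' 60
python3 - <<'E'
from h import *
s=bot.observe();print(s["force"],s["moment"])
E
```

```text
clock: 12.1
position: [0.4951, -0.1039, 0.1684]
tool_rot: [0.496, 1.565, 0.336]
force: [0.6, 0.9, -2.0]
grip_width: 0.0091
[ 0.59528024  0.89659087 -1.97348015] [0.03180968 0.06999174 0.00619071]
```

```bash
python3 -m creep '[{"wx":0,"wy":0,"wz":0,"tx":-0.02,"ty":0,"tz":0,"claw":1},{"wx":0,"wy":0,"wz":0,"tx":-0.045,"ty":0,"tz":0,"claw":1},{"wx":0,"wy":0,"wz":0,"tx":-0.07,"ty":0,"tz":0.0003,"claw":1},{"wx":0,"wy":0,"wz":0,"tx":-0.1,"ty":0,"tz":0.0005,"claw":1},{"wx":0,"wy":0,"wz":0,"tx":-0.13,"ty":0,"tz":0.0007,"claw":1},{"wx":0,"wy":0,"wz":0,"tx":-0.15,"ty":0,"tz":0.0008,"claw":1},{"wx":0,"wy":0,"wz":0,"tx":-0.16,"ty":0,"tz":0.0008,"claw":1}]' 60
python3 - <<'E'
from h import *
import cv2
out=np.array([np.cos(LIGHT[2]),np.sin(LIGHT[2]),0]);T=np.array([LIGHT[0],LIGHT[1],.16])+.09*out;print(T,out)
to([.52,.0,.345],down(BOX[2]+np.pi/2)); to(T+[0,0,.0545+.13],down(LIGHT[2]+np.pi))
for n in("scene","wrist"):cv2.imwrite(f"pics/d_{n}.png",bot.grab_frame(n))
E
```

```text
clock: 12.8
position: [0.4952, -0.1045, 0.3303]
tool_rot: [0.42, 1.562, 0.26]
force: [-0.5, -0.4, -2.5]
grip_width: 0.009
[0.47582172 0.22131408 0.16      ] [ 0.25746354 -0.96628801  0.        ]
t [0.0117 0.1072 0.008 ] w [ 0.04  0.43 -0.19] | clock 12.80
t [ 0.0123  0.3186 -0.0709] w [-24.08   0.47  -0.1 ] | clock 12.80
```

View pics/d_scene.png

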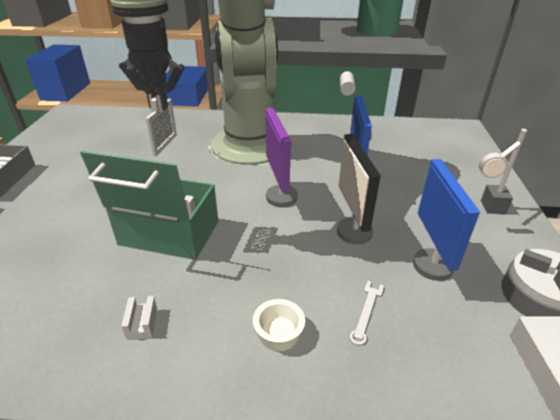

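View pics/d_wrist.png

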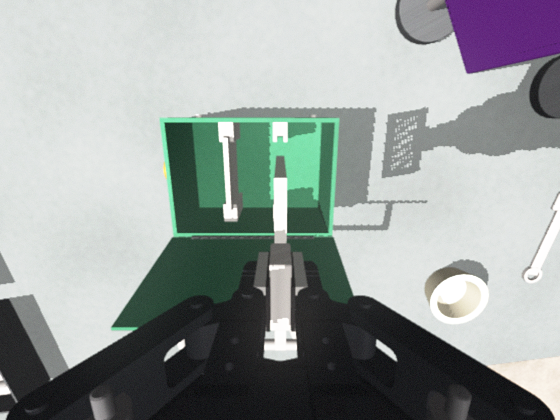

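```bash
python3 -m creep '[{"wx":-2,"wy":0,"wz":0,"tx":0,"ty":0.03,"tz":-0.007,"claw":1},{"wx":-5,"wy":0,"wz":0,"tx":0,"ty":0.075,"tz":-0.017,"claw":1},{"wx":-9,"wy":0.1,"wz":0,"tx":0,"ty":0.12,"tz":-0.027,"claw":1},{"wx":-12,"wy":0.2,"wz":0,"tx":0,"ty":0.165,"tz":-0.037,"claw":1},{"wx":-16,"wy":0.3,"wz":0,"tx":0,"ty":0.21,"tz":-0.047,"claw":1},{"wx":-20,"wy":0.4,"wz":0,"tx":0.002,"ty":0.255,"tz":-0.057,"claw":1},{"wx":-24,"wy":0.5,"wz":0,"tx":0.003,"ty":0.29,"tz":-0.065,"claw":1},{"wx":-24,"wy":0.5,"wz":0,"tx":0.003,"ty":0.3,"tz":-0.068,"claw":1}]' 60
python3 - <<'E'
from h import *
T=np.array([.47582,.22131,.16])
to(T+[0,0,.0545],down(LIGHT[2]+np.pi))
E
```

```text
clock: 13.7
position: [0.4744, 0.2064, 0.3249]
tool_rot: [2.495, 1.567, 2.761]
force: [0.2, 0.0, -2.1]
grip_width: 0.0089
t [0.1364 0.0137 0.0057] w [ 0.34 -0.19 -0.14] | clock 13.70
```

```bash
python3 -m creep '[{"wx":0,"wy":0,"wz":0,"tx":0.02,"ty":0,"tz":0.003,"claw":1},{"wx":0,"wy":0,"wz":0,"tx":0.04,"ty":0,"tz":0.005,"claw":1},{"wx":0,"wy":0,"wz":0,"tx":0.06,"ty":0.003,"tz":0.005,"claw":1},{"wx":0.3,"wy":-0.2,"wz":0,"tx":0.08,"ty":0.006,"tz":0.005,"claw":1},{"wx":0.3,"wy":-0.2,"wz":0,"tx":0.1,"ty":0.01,"tz":0.005,"claw":1},{"wx":0.3,"wy":-0.2,"wz":0,"tx":0.12,"ty":0.013,"tz":0.006,"claw":1},{"wx":0.3,"wy":-0.2,"wz":0,"tx":0.134,"ty":0.013,"tz":0.006,"claw":1},{"wx":0.3,"wy":-0.2,"wz":0,"tx":0.136,"ty":0.013,"tz":0.006,"claw":1}]' 60
python3 - <<'E'
from h import *
import cv2
T=np.array([.47582,.22131,.16])
to(T+[0,0,.0545],down(LIGHT[2]+np.pi))
for n in("scene","top","wrist"):
    im=bot.grab_frame(n);cv2.imwrite(f"pics/e_{n}.png",im)
im=cv2.imread("pics/e_scene.png");cv2.imwrite("pics/e1.png",cv2.resize(im[100:260,260:420],None,fx=3.7,fy=3.7,interpolation=cv2.INTER_CUBIC))
im=cv2.imread("pics/e_top.png");cv2.imwrite("pics/e2.png",cv2.resize(im[150:310,140:300],None,fx=3.7,fy=3.7,interpolation=cv2.INTER_CUBIC))
E
```

```text
clock: 14.5
position: [0.4751, 0.2196, 0.1866]
tool_rot: [2.854, 1.567, 3.114]
force: [0.4, 0.1, -2.5]
grip_width: 0.0093
t [-0.0019  0.0015  0.0011] w [-0.01 -0.21 -0.06] | clock 14.50
```

View pics/e1.png

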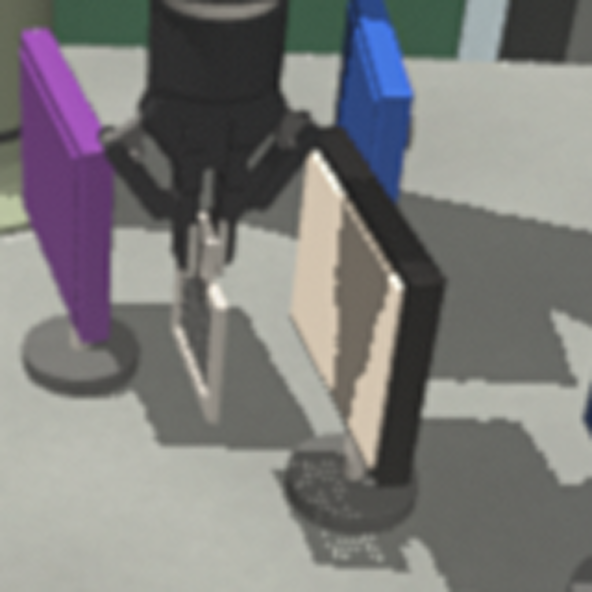

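View pics/e2.png

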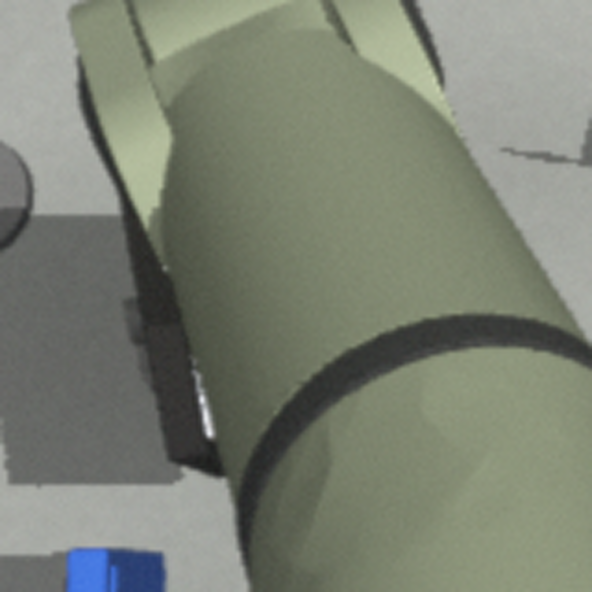

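View pics/e_wrist.png

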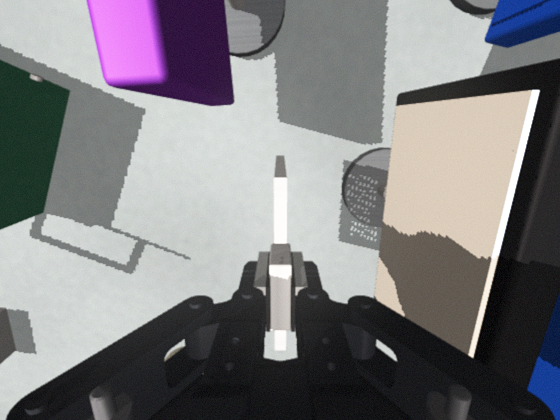

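```bash
cat > ov.py <<'E'
from h import *
import cv2,sys
s=bot.observe();R=Ro.from_euler("xyz",s["tool_rot"]).as_matrix()
out=np.array([np.cos(LIGHT[2]),np.sin(LIGHT[2]),0]);F=np.array([LIGHT[0],LIGHT[1],.16])
tab=s["position"]+R@[-.028,0,0]; C=tab+R@[.0545,0,0]
d=C-F;print("normal",d@out,"lat",d@np.cross([0,0,1],out),"dz",d[2],"ang deg",np.degrees(np.arccos(abs(R[:,1]@out))),"tilt",np.degrees(R[2,1]),np.degrees(R[2,2]),"clock",s["clock"])
L=[(hx,hz,y) for y in(-.003,.003) for hz in(.0425,-.0425) for hx in(.05,-.05)]
P=np.array([C+R@[-hz,y,hx] for hx,hz,y in L]);G=F+np.array([[0,a,b] for a in(-.085,.085) for b in(-.065,.065)])@Rz(LIGHT[2]).T
for n,x,y in(("scene",260,100),):
    c=bot.get_calibration(n);im=bot.grab_frame(n);k=5.0;im=cv2.resize(im[y:y+118,x:x+160],None,fx=k,fy=k,interpolation=cv2.INTER_CUBIC) if 0 else cv2.resize(im[y+30:y+150,x+20:x+140],None,fx=k,fy=k,interpolation=cv2.INTER_CUBIC)
    for q,col in((P,(0,0,255)),(G,(255,0,255))):
        for u,v in proj(c,q): cv2.circle(im,(int((u-x-20)*k),int((v-y-30)*k)),3,col,-1)
    cv2.imwrite(sys.argv[1],im)
E
python3 ov.py pics/o1.png
```

```text
normal 0.09099545275793898 lat 0.0002499304355977368 dz 0.0025493500204543385 ang deg 0.1311243516881034 tilt 0.13096421064032632 -0.00036910523155463527 clock 14.65
```

View pics/o1.png

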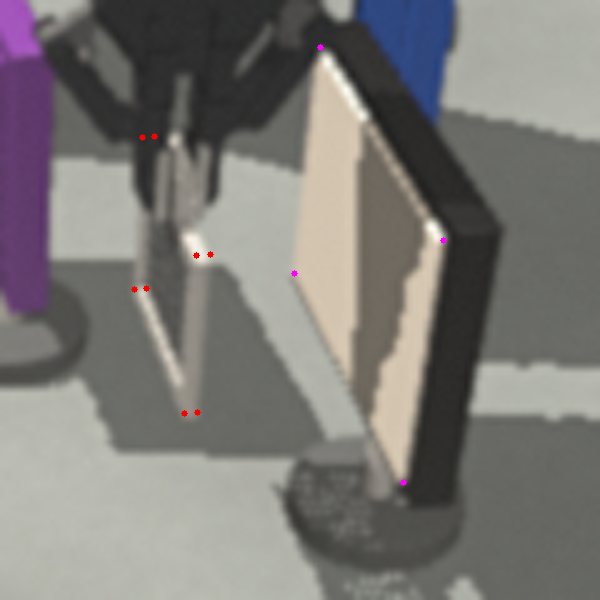

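```bash
python3 -m creep '[{"wx":0,"wy":0,"wz":0,"tx":0,"ty":0.001,"tz":0,"claw":1},{"wx":0,"wy":0,"wz":0,"tx":0,"ty":0.001,"tz":0,"claw":1},{"wx":0,"wy":0,"wz":0,"tx":0,"ty":0.001,"tz":0,"claw":1},{"wx":0,"wy":0,"wz":0,"tx":0,"ty":0.001,"tz":0,"claw":1},{"wx":0,"wy":0,"wz":0,"tx":0,"ty":0.001,"tz":0,"claw":1}]' 60; python3 ov.py pics/o2.png; python3 - <<'E'
from h import *
import cv2
cv2.imwrite("pics/f.png",bot.grab_frame("scene"));s=bot.observe();print(s["force"],s["qd"].round(3),s["position"],s["grip_width"])
E
```

```text
clock: 15.2
position: [0.4762, 0.2215, 0.1894]
tool_rot: [1.288, 1.568, 1.549]
force: [0.4, 1.0, -2.3]
grip_width: 0.009
normal 0.08981139308359352 lat 0.0004672498718024036 dz 0.002935174098352644 ang deg 0.14779511258281366 tilt 0.14760489117167658 0.042848163179871224 clock 15.2
[-0.0460098   0.00528335 -2.41594106] [ 0.    -0.    -0.002  0.     0.001 -0.     0.001] [0.47620605 0.22153625 0.18937823] 0.00916979873278005
```

View pics/f.png

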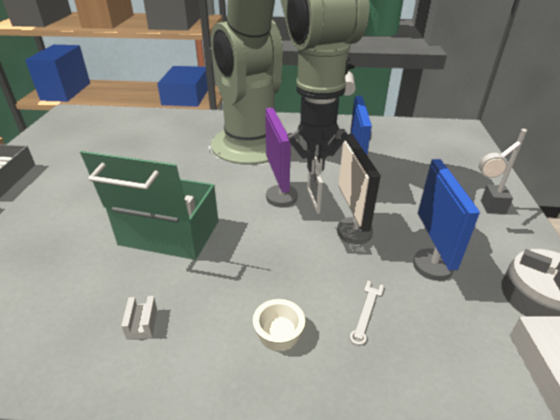

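The flap stands open at (135,180). The screen is upright at (316,187) in front of the white panel, and the wheel, wrench and V-block have not moved. The arm is still, so I'm handing in.

```bash
python3 -c "
from workcell import bot
print(bot.job_done())"
```

```text
the job is handed in; nothing more can be done
None
```

I opened the flap and it stands by itself at about 1.7 rad. I then drew the screen straight up out of its guides and handed in while holding it upright in front of the white viewing light. The clock read about 15 s of the 67 s allowed.

**Last checks:**
- **Distance and centring:** the screen is about 90 mm in front of the lit face. It is off centre by about 0.5 mm sideways and 0–3 mm in height.
- **Squareness:** it faces the panel to within about 0.15° by the tool pose, relative to the light's fitted yaw. Pixel overlay of the screen and light outlines agreed to about 1–2 pixels.
- **Stillness and grip:** the arm was still, the jaws held the tab at 9 mm opening, and the force was about 2.4 N, the screen's own weight.
- **Rest of the bench:** in the last picture the flap is still open and the wheel, wrench and V-block are unmoved. The baffle was still in its guides when I last saw it, just after the screen came out.

**What failed or disagreed:**
- **First grip on the bar:** the jaws closed empty, because the real fingertips stood about 26 mm farther back than the reported tool position implies. I worked out the correction from the pictures and used it from then on; the second grip held.
- **Height of the screen:** the two estimates of the grip offset differ by about 3 mm, which is where the 0–3 mm height figure comes from.

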